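Unlock and remove the centrifuge's rotor cover, then latch the lid

ROBOT

A 6-joint arm with a two-finger parallel gripper is mounted at the origin on the work surface. World frame = base frame: x ahead of the robot, y to its left, z up, the work surface at z = 0. Lengths are in mm, angles in rad, forces in N, time in s.
With the tool pointing down it reaches from about 325 to 775 mm from the base axis. Payload 5.5 kg.
Tool frame: the origin (TCP) lies at the very end of the fingers, on their centre line; the grasp point (between the pads) lies 19 mm behind it; z points along the fingers, y is the direction in which the jaws open and shut (so a half turn about z gives the same grasp; the last joint's range is limited). The gripper opens to 85 mm and grips with 20 to 120 N. Pads are 22 mm wide; open, the fingers measure 114 mm over their backs; the gripper's body (76 mm by 85 mm) begins 54 mm behind the grasp point. The pads swing forward as they close: fully open they stand 13 mm farther back than shut.
Start: joints at [1.257, 0.091, 1.231, -0, 1.82, -0.057], TCP at [152.396, 580.338, 231.275] pointing down, gripper open.
Joint ranges: [-2.87, 2.87], [-0.86, 2.18], [0.17, 2.46], [-1.51, 4.65], [0.06, 2.69], [-2.65, 2.65]. Speed limits (rad/s): [2.57, 2.57, 3.01, 3.14, 3.14, 3.14].

INTERFACE

Orientations are given as a 3x3 rotation matrix whose columns are the frame's x, y, z axes.
In Python, from workcell import get_obs, read_camera, camera_model, sign_off gives the robot as it stands.
- The arm moves only by the tool arm_command, never from a script. Its argument "series" is a list of rows, each a list of 5 numbers: the shift along the world's x, y, z in cm, then the turn about the world's z in rad, then the opening in per cent of the stroke, from 0 (shut) to 100 (fully open). A call has 1 to 20 rows; each row shifts and turns the pose as measured when the row begins; what a row does not reach is not made up. A row lasts 1/10 s, in which the tool goes at most 50 mm and 8.59 degrees, less where a joint would pass 70% of its speed; a pose out of reach is approached as far as the arm can. A call is refused whole if a number of a shift passes 5 or a number of a turn 0.15, either way. A call with a gripper value outside its range is refused whole. The fingers move at their own pace and stop on an object; "grip_force" is the grip in N (left out, the last holds). Time passes only in rows, so rows that do not move let the fingers close. It gives the time, the measured TCP pose, the force and the opening at its end, in the units of the state.
- get_obs(): the state, without advancing time (a new reading comes with each control period).
- read_camera(name): name is "scene" or "top" or "wrist"; returns the picture (384x512x3 uint8, red, green, blue); there is no depth.
- camera_model(name): a dict with "intrinsics" (3x3 intrinsics, pixels), "R" (3x3) and "t" (3): a world point X has camera coordinates R X + t; the wrist camera has in their place "tool_from_camera" (4x4, takes a point from camera to tool coordinates, whose origin is the TCP and whose axes are the flange's). Camera axes: x right, y down, z forward; pixel columns grow to the right and rows downward; lengths in mm; the calibration is good to about 2 mm. A picture is of the moment at which its call begins: read the wrist's pose just before it. camera_model takes no time and is no camera call.
- sign_off(): hands the job in, once; it reports no verdict.
The state is a dict: "time": time; "joint_pos": joint angles; "qd": joint speeds; "effort": joint torques, N m; "eef_pos": TCP position; "ee_rot": TCP orientation; "ft_force": force on the tool from outside, world axes, zero at the start; "wrist_torque": the same for the moment, N m; "opening": finger opening in mm.
Only numpy, scipy, OpenCV 4.12 (cv2) and the standard library are available. Lean on these libraries where they do the work, as an engineer would, in place of code of your own. Each camera call takes 0.05 s, during which the arm holds its last target. There are 200 camera calls.

TASK

The round rotor cover inside the open bench centrifuge is held down by a bayonet: turn it anticlockwise (seen from above) by its bar handle, past the click and on until it comes up against its stop, lift it out and set it down gently, without dropping it, flat and handle up in the shallow steel tray. Then swing the centrifuge's lid over and press its free edge down until it snaps fully shut. Leave the other things on the bench standing where they are.

Things in the scene. Friction and masses are not known exactly. Their poses are not given: they have to be found in the camera images.
- cover: aluminium disc, 110 mm across, 8 mm thick, with two round ears (20 mm wide, 6 mm thick) at its two ends, 132 mm over the ears, and a bar handle on top; 0.25 kg. Origin: centre of the underside; x runs along the bar and through both ears, z up. At first its underside is 83 mm above the table, in the rotor in the centrifuge's chamber.
- cover_bar (a point): centre of the cover's black bar handle, 27 mm above the cover's underside. The bar is 72 mm long (along the cover's x), 16 mm wide (y) and rises from 8 to 46 mm above the underside.
- bayonet (a point): centre of the fixed rotor, at the cover's underside. A ring round the cover (outer radius 77 mm, top 13.5 mm above this point) has two lips (inner radius 58 mm) over the ears, with up to 3 mm play, and between them two gaps facing each other through which the ears come out upwards. Which way the gaps lie differs each time and is not reported (this point's axes are the housing's).
- bayonet_stop (a point): same point as bayonet: how it unlocks. It takes 105 to 145 degrees anticlockwise, usually more than one grasp. About 50 degrees before the end a spring click must be overcome (about 0.3 N m); at the end the ears meet a hard stop, and there, or up to 30 degrees before it, the cover lifts straight out. Clockwise it soon meets the other stop.
- centrifuge: white housing, 260 (x) by 250 (y) by 130 mm high, fixed; origin: centre of its underside, z up. A round chamber 170 mm wide, centred on the origin's vertical axis and open at the top, holds the rotor. A spring latch block stands on its -y edge, up to 150 mm high.
- lid (a joint): hinge of the centrifuge's lid, rad: 0 = shut and latched, about pi/2 = standing upright (as found), at most 1.85. It stays where it is left; below 0.09 the latch resists, with a peak of about 10 N at the free edge, then holds it shut.
- lid_hinge (a point): middle of the lid's hinge line, on the housing's +y edge, 132 mm above the table; z is normal to the lid, outwards, and -y runs along the lid from the hinge to its free edge, 205 mm away. The lid is a white plate 220 mm wide (x), 205 mm long, 18 mm thick; its underside holds the hinge line.
- lid_edge (a point): point on the lid's outer face, 20 mm from the middle of its free edge: the place to press; its axes are those of lid_hinge. With the lid shut it is the top, 150 mm above the table.
- tray: shallow open steel tray, 200 by 200 mm, 25 mm high, walls and floor 4 mm, fixed; origin: centre of its underside.
- sharps_jar: bystander: yellow jar with a white lid, 96 mm wide, 127 mm high; origin: centre of the underside
- tube_rack: bystander: white tube rack with capped tubes, 125 by 70 mm, 83 mm high; origin: centre of the underside
- tip_box: bystander: cardboard box of pipette tips, 120 by 85 mm, 63 mm high; origin: centre of the underside
- freezer_box: bystander: green box with clear lid, 134 by 134 mm, 64 mm high; origin: centre of the underside
- reagent_bottle: bystander: brown glass bottle, 58 mm wide, 120 mm high; origin: centre of the underside

How it is judged:
By the outcome, as a careful person would: the job done as asked, in the order asked, and still so for the second after the job is handed in, with the robot touching nothing.
It also fails if it takes over 72 s, if anything falls off the work surface, if the arm or the gripper's body presses on something with over 40 N, if the wrist force passes 120 N, or if a joint passes its speed limit or range.

## Working session

There is one attempt and no reset: what is moved stays moved. The work goes in short steps, Python scripts to look and compute and a tool call to move; the robot and the scene stay as the last step left them, time stands still between calls to the robot, and variables do not carry over. Pictures are saved under pics/ and viewed, about 8 in all and at most 12, crops included, and the job is handed in when it is done.

Besides the shell and the picture viewer there is one more tool, called after "Call:" as name([rows], argument=value, ...), one row to a line, values as JSON. arm_command: Moves the arm, as the interface text tells. Its arguments: {"type":"object","properties":{"series":{"type":"array"},"grip_force":{"type":"number"}},"required":["series"]}

```bash
mkdir -p pics; ls; python3 - <<'E'
from workcell import *
import cv2,numpy as np
o=get_obs();print({k:np.round(v,3).tolist() for k,v in o.items()})
a=read_camera("top");b=read_camera("scene")
cv2.imwrite("pics/top0.png",a[...,::-1]);cv2.imwrite("pics/scene0.png",b[...,::-1])
for c in("top","scene","wrist"):print(c,{k:np.round(v,4).tolist() for k,v in camera_model(c).items()})
E
```

```text
pics
{'time': 0.0, 'joint_pos': [1.257, 0.092, 1.232, -0.0, 1.82, -0.057], 'qd': [0.001, 0.0, -0.001, -0.001, 0.002, -0.0], 'effort': [-0.0, -45.871, -41.804, 0.0, 0.011, 0.0], 'eef_pos': [152.288, 580.043, 230.132], 'ee_rot': [[-0.967, 0.254, -0.001], [0.254, 0.967, -0.002], [0.0, -0.002, -1.0]], 'ft_force': [0.557, 0.758, -0.327], 'wrist_torque': [-0.063, 0.019, -0.028], 'opening': 85.127}
top {'intrinsics': [[366.6038, 0.0, 258.9605], [0.0, 366.6038, 191.7093], [0.0, 0.0, 1.0]], 'R': [[-0.0251, -0.9994, 0.0237], [-0.9898, 0.0216, -0.1408], [0.1402, -0.027, -0.9897]], 't': [90.1909, 609.5701, 1176.3055]}
scene {'intrinsics': [[402.0394, 0.0, 262.1354], [0.0, 402.0394, 181.6037], [0.0, 0.0, 1.0]], 'R': [[0.4258, 0.9048, 0.0034], [0.5116, -0.2376, -0.8257], [-0.7463, 0.3533, -0.5641]], 't': [-359.1291, -176.7545, 1856.2626]}
wrist {'intrinsics': [[292.4999, 0.0, 255.5025], [0.0, 292.4999, 191.169], [0.0, 0.0, 1.0]], 'tool_from_camera': [[0.0008, -0.9619, -0.2733, 69.2897], [1.0, 0.0007, 0.0002, -0.1084], [-0.0, -0.2733, 0.9619, -141.5124], [0.0, 0.0, 0.0, 1.0]]}
```

View pics/top0.png

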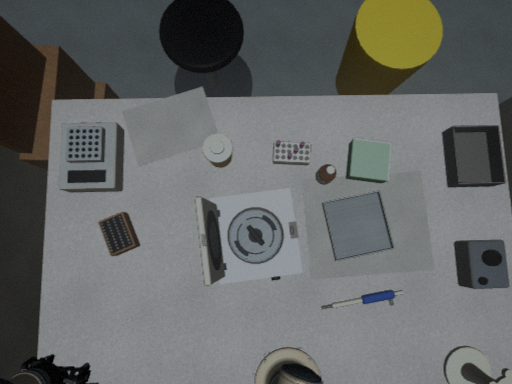

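View pics/scene0.png

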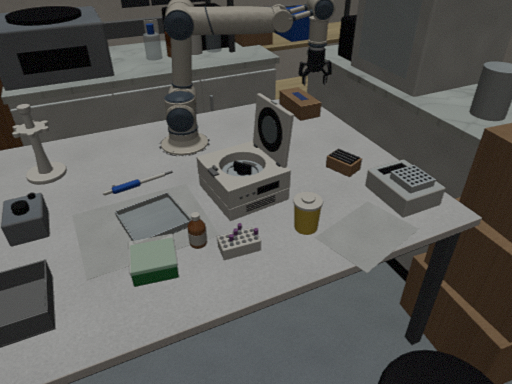

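The top view shows the centrifuge (cover about (256,236), latch block (293,230), upright lid at left (208,240)) and the tray (corners (323,205), (380,192), (393,248), (334,260)). The scene view shows the same items, with the cover at about (243,168).

```bash
cat > h.py <<'E'
import numpy as np,cv2
from workcell import *
def ray(name,px,pose=None):
    m=camera_model(name);K=np.array(m["intrinsics"])
    d=np.linalg.solve(K,[px[0],px[1],1.])
    if name=="wrist":
        T=np.array(m["tool_from_camera"]);p,R=map(np.array,pose)
        return R@T[:3,3]+p, R@T[:3,:3]@d
    R=np.array(m["R"]);t=np.array(m["t"]);return -R.T@t,R.T@d
def plane(name,px,z,pose=None):
    c,d=ray(name,px,pose);return c+d*(z-c[2])/d[2]
def tri(rays):
    A=0;b=0
    for c,d in rays:
        d=d/np.linalg.norm(d);P=np.eye(3)-np.outer(d,d);A=A+P;b=b+P@c
    return np.linalg.solve(A,b)
def proj(name,X,pose=None):
    m=camera_model(name);K=np.array(m["intrinsics"]);X=np.array(X,float)
    if name=="wrist":
        T=np.array(m["tool_from_camera"]);p,R=map(np.array,pose)
        c=T[:3,:3].T@(R.T@(X-p)-T[:3,3])
    else: c=np.array(m["R"])@X+np.array(m["t"])
    q=K@c;return q[:2]/q[2]
def snap(fn):
    o=get_obs();a=read_camera("wrist");cv2.imwrite(fn,a[...,::-1]);pose=(o["eef_pos"],o["ee_rot"])
    np.savez(fn+".npz",p=pose[0],R=pose[1]);return a,pose
def load(fn):
    d=np.load(fn+".npz");return d["p"],d["R"]
E
python3 - <<'E'
from h import *
print("cover",plane("top",(256,236),110))
for p in((323,205),(380,192),(393,248),(334,260)):print("tray",plane("top",p,25))
print("latch",plane("top",(293,230),150))
for p in((293,188),(301,276),):print("hous",plane("top",p,130))
print("lidtop",plane("top",(199,199),337),plane("top",(207,283),337))
print("jar",plane("top",(218,149),127),"bottle",plane("top",(330,170),120),"rack",plane("top",(292,152),83))
a=cv2.imread("pics/top0.png");s=cv2.imread("pics/scene0.png")
cv2.imwrite("pics/crop0.png",np.hstack([cv2.resize(a[180:290,190:310],(480,440),interpolation=2)]))
E
```

```text
cover [464.2297058   90.31192992 110.        ]
tray [ 564.05296346 -139.11260933   25.        ]
tray [ 603.98677594 -335.76916814   25.        ]
tray [ 415.12382951 -365.8127577    25.        ]
tray [ 381.04372942 -166.46522699   25.        ]
latch [478.4743539  -20.00543643 150.        ]
hous [608.34998752 -27.2972045  130.        ]
hous [341.71143413 -41.09620998 130.        ]
lidtop [554.62652823 233.91492716 337.        ] [349.68601685 215.10441356 337.        ]
jar [737.38754792 203.11425694 127.        ] bottle [ 664.65133736 -147.51931685  120.        ] rack [734.40560637 -34.29655301  83.        ]
```

The numbers fit: the tray measures about 200 mm a side, and the housing has about 3° of yaw. The upright lid lies on the direct way at y≈215 with its top at 337, so I go over it.

Call:
arm_command([
  [0, 0, 5, 0, 100],
  [0, 0, 5, 0, 100],
  [0, 0, 5, 0, 100],
  [0, 0, 5, 0, 100],
  [2.5, -4, 0, 0, 100],
  [2.5, -4, 0, 0, 100],
  [2.5, -4, 0, 0, 100],
  [2.5, -4, 0, 0, 100],
  [2.5, -4, 0, 0, 100],
  [2.5, -4, 0, 0, 100],
  [2.5, -4, 0, 0, 100],
  [2.5, -4, 0, 0, 100],
  [2.5, -4, 0, 0, 100],
  [2.5, -4, 0, 0, 100],
  [2.5, -4, 0, 0, 100],
  [2.5, -4, 0, 0, 100],
])

```text
time: 1.7
eef_pos: [457.4, 86.3, 420.8]
ee_rot: [[-0.97, 0.242, -0.008], [0.242, 0.97, -0.023], [0.003, -0.024, -1.0]]
ft_force: [0.6, 0.6, -0.3]
opening: 85.3
```

```bash
python3 - <<'E'
from h import *
a,p=snap("pics/w1.png");print(p)
cv2.imwrite("pics/w1c.png",a[...,::-1])
E
```

```text
(array([457.38263702,  86.30820414, 420.83230158]), array([[-0.97015664,  0.24233546, -0.00834382],
       [ 0.24246476,  0.96989863, -0.02252731],
       [ 0.00263349, -0.0238781 , -0.99971141]]))
```

Call:
arm_command([
  [0.3, 0.3, -4, 0, 100],
  [0.3, 0.3, -4, 0, 100],
  [0, 0, -4, 0, 100],
  [0, 0, 0, 0, 100],
])

```text
time: 2.15
eef_pos: [467.1, 81.9, 291.8]
ee_rot: [[-0.966, 0.259, -0.015], [0.259, 0.965, -0.027], [0.007, -0.03, -1.0]]
ft_force: [0.0, 0.1, -0.0]
opening: 85.4
```

```bash
python3 - <<'E'
from h import *
a,p=snap("pics/w2.png");print(p)
b=cv2.imread("pics/w1.png")
cv2.imwrite("pics/w12.png",np.vstack([cv2.resize(b[90:330,80:450],None,fx=1.25,fy=1.25),cv2.resize(a[90:330,80:450][...,::-1],None,fx=1.25,fy=1.25)]))
E
```

```text
(array([467.06388054,  81.90216856, 291.77448866]), array([[-0.96573558,  0.25909271, -0.01502534],
       [ 0.25942086,  0.96538118, -0.02720272],
       [ 0.00745715, -0.03016852, -0.99951701]]))
```

View pics/w12.png

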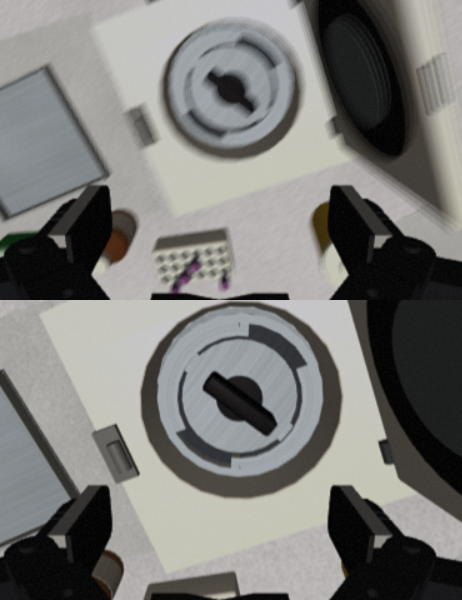

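In w2 (lower half, offset removed) the bar runs from about px (248,154) to (297,190), with its centre at (272,172). The ring's two dark gaps are at upper right (302,126) and lower left (244,210). In w1 the bar centre is at (265,160).

```bash
python3 - <<'E'
from h import *
p1=load("pics/w1.png");p2=load("pics/w2.png")
print("tri bar top",tri([ray("wrist",(265,160),p1),ray("wrist",(272,172.4),p2),ray("top",(256,236))]),tri([ray("wrist",(265,160),p1),ray("wrist",(272,172.4),p2)]))
A=plane("wrist",(248,154),129,p2);B=plane("wrist",(297,190),129,p2);print(A,B,(A+B)/2,np.degrees(np.arctan2(*(B-A)[1::-1])))
# ring circle: outer edge points in w2 crop at z=96.5
f=lambda u,v:plane("wrist",(u/1.25+80,(v-300)/1.25+90),96.5,p2)
pts=np.array([f(158,385),f(241,310),f(323,398),f(240,475)])[:,:2];print("ring",pts)
c=(pts[0]+pts[2])/2;d=(pts[1]+pts[3])/2;print(c,d,np.linalg.norm(pts[0]-pts[2]),np.linalg.norm(pts[1]-pts[3]))
for u,v in((248,325),(305,365),(180,432),(238,467)):
  g=f(u,v)[:2]-(c+d)/2;print("gap end",np.degrees(np.arctan2(g[1],g[0])),np.hypot(*g))
E
```

```text
tri bar top [463.63148794  92.84348225 134.33807678] [453.60398365  95.50364134 187.63923254]
[440.26859476  75.84386691 129.        ] [491.09695632 116.58031149 129.        ] [465.68277554  96.2120892  129.        ] 38.71046750241188
ring [[436.47842078  24.6610503 ]
 [391.83022585 115.58444661]
 [487.21597808 170.09602569]
 [542.96506757  76.65634294]]
[461.84719943  97.37853799] [467.39764671  96.12039477] 154.03126886877436 156.06773413265628
gap end 159.73449042795679 62.75689627396976
gap end 100.28915292018262 64.35583177134212
gap end -72.30577288340275 68.45630772025096
gap end -15.974079426639248 72.41839194224377
```

Centre (465,96), bar yaw 38.7°, ring diameter 155 (expected 154), gaps at about 104–162° — consistent. Turning the jaws to yaw -51° gives room for the whole anticlockwise turn.

Call:
arm_command([
  [0, 0.4, 0, -0.146, 100],
  [0, 0.4, 0, -0.146, 100],
  [0, 0.4, 0, -0.146, 100],
  [0, 0.2, 0, -0.146, 100],
  [0, 0, 0, -0.146, 100],
  [0, 0, 0, -0.146, 100],
  [0, 0, 0, -0.146, 100],
  [0, 0, 0, -0.146, 100],
  [0, 0, 0, -0.146, 100],
  [0, 0, 0, -0.146, 100],
  [0, 0, 0, -0.146, 100],
  [0, 0, 0, -0.146, 100],
  [0, 0, 0, -0.146, 100],
  [0, 0, 0, -0.146, 100],
  [0, 0, 0, -0.146, 100],
  [0, 0, 0, 0, 100],
])

```text
time: 3.8
eef_pos: [477.0, 101.5, 365.4]
ee_rot: [[0.808, 0.588, 0.038], [0.589, -0.808, -0.026], [0.015, 0.043, -0.999]]
ft_force: [-0.4, -0.1, 0.0]
opening: 85.4
```

Call:
arm_command([
  [0, 0, 0, 0.047, 100],
  [0, 0, 0, 0, 100],
  [0, 0, 0, 0, 100],
])

```text
time: 4.1
eef_pos: [477.7, 102.1, 373.5]
ee_rot: [[0.773, 0.633, 0.051], [0.634, -0.773, -0.022], [0.025, 0.049, -0.998]]
ft_force: [0.6, 0.6, -0.3]
opening: 85.3
```

Call:
arm_command([
  [-0.5, -0.2, -4, 0, 100],
  [-0.5, -0.2, -4, 0, 100],
  [0, 0, -4, 0, 100],
  [0, 0, 0, 0, 100],
  [0, 0, 0, 0, 100],
])

```text
time: 4.6
eef_pos: [467.5, 98.1, 256.1]
ee_rot: [[0.77, 0.636, 0.059], [0.638, -0.77, -0.021], [0.032, 0.054, -0.998]]
ft_force: [-0.3, -0.3, 1.5]
opening: 85.3
```

```bash
python3 - <<'E'
from h import *
for i in range(3):
  o=get_obs();print({k:np.round(o[k],3).tolist() for k in("time","joint_pos","qd","effort","eef_pos","ee_rot")})
  a,p=snap("pics/w3.png")
b=[];
E
```

```text
{'time': 4.6, 'joint_pos': [0.157, -0.28, 1.536, -0.031, 1.83, 1.028], 'qd': [0.0, 0.012, 0.048, -0.001, -0.001, -0.005], 'effort': [-0.045, -26.712, -38.102, -0.14, -0.362, 0.004], 'eef_pos': [467.47, 98.146, 256.09], 'ee_rot': [[0.77, 0.636, 0.059], [0.638, -0.77, -0.021], [0.032, 0.054, -0.998]]}
{'time': 4.65, 'joint_pos': [0.157, -0.279, 1.536, -0.031, 1.83, 1.028], 'qd': [-0.0, 0.004, -0.027, -0.001, -0.004, 0.003], 'effort': [0.01, -31.475, -43.193, -0.171, -0.371, -0.003], 'eef_pos': [467.533, 98.171, 255.812], 'ee_rot': [[0.77, 0.636, 0.059], [0.638, -0.77, -0.021], [0.032, 0.054, -0.998]]}
{'time': 4.7, 'joint_pos': [0.157, -0.279, 1.534, -0.031, 1.83, 1.028], 'qd': [-0.001, -0.005, -0.02, -0.0, -0.005, 0.003], 'effort': [0.01, -29.311, -40.903, -0.152, -0.276, -0.013], 'eef_pos': [467.976, 98.241, 256.591], 'ee_rot': [[0.77, 0.636, 0.06], [0.638, -0.77, -0.021], [0.033, 0.054, -0.998]]}
```

Call:
arm_command([
  [0, 0, 0, 0, 100],
])

```text
time: 4.85
eef_pos: [469.0, 98.4, 259.3]
ee_rot: [[0.769, 0.635, 0.065], [0.638, -0.77, -0.02], [0.037, 0.057, -0.998]]
ft_force: [-0.0, 0.8, 1.0]
opening: 85.6
```

Call:
arm_command([
  [0, 0, 0, 0, 100],
])

```text
time: 4.95
eef_pos: [469.8, 98.5, 261.4]
ee_rot: [[0.769, 0.635, 0.068], [0.638, -0.77, -0.02], [0.04, 0.058, -0.998]]
ft_force: [-0.7, 0.9, -0.1]
opening: 85.1
```

```bash
python3 - <<'E'
from h import *
o=get_obs();print({k:np.round(o[k],4).tolist() for k in("time","joint_pos","qd","effort")})
E
```

```text
{'time': 4.95, 'joint_pos': [0.1571, -0.279, 1.5259, -0.031, 1.8308, 1.028], 'qd': [-0.0011, 0.0017, -0.03, -0.0009, 0.0033, -0.0003], 'effort': [-0.0039, -29.4068, -41.5014, -0.1536, -0.3446, -0.0003]}
```

Call:
arm_command([
  [-0.1, 0, -5, 0, 100],
  [-0.1, 0, -3, 0, 100],
  [-0.1, 0, -0.2, 0, 100],
  [-0.1, 0, -0.2, 0, 100],
])

```text
time: 5.35
eef_pos: [468.5, 99.0, 182.8]
ee_rot: [[0.769, 0.635, 0.08], [0.638, -0.77, -0.018], [0.05, 0.064, -0.997]]
ft_force: [0.6, 0.5, 1.0]
opening: 85.3
```

```bash
python3 - <<'E'
from h import *
o=get_obs();print({k:np.round(o[k],4).tolist() for k in("time","joint_pos","qd","effort")})
a,p=snap("pics/w4.png");print(p)
cv2.imwrite("pics/w4c.png",cv2.resize(a[...,::-1],(768,576)))
E
```

```text
{'time': 5.35, 'joint_pos': [0.1585, -0.312, 1.6924, -0.0303, 1.6852, 1.0338], 'qd': [0.0009, -0.0268, 0.065, 0.0001, -0.034, 0.0035], 'effort': [-0.0273, -27.3488, -40.7983, -0.1521, -0.4125, -0.0039]}
(array([468.46975041,  98.95321932, 182.79079717]), array([[ 0.76866847,  0.63467008,  0.07964092],
       [ 0.63768377, -0.77009431, -0.01772448],
       [ 0.05008182,  0.06440997, -0.99666603]]))
```

View pics/w4c.png

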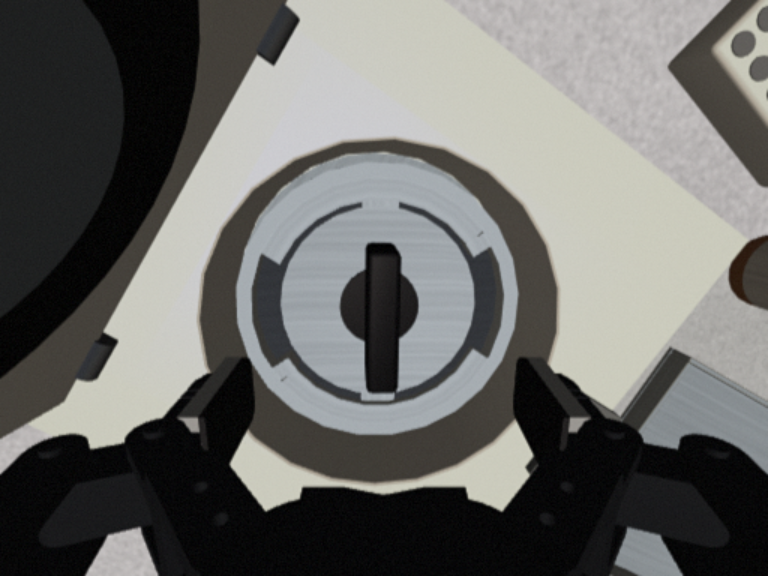

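The bar is upright in the picture (x≈382, rows 245–392), midway between the pads (252 and 515), so yaw and jaw centring are good. The arm drifts up slowly and tilts on idle rows, so I keep going without idle rows.

```bash
python3 - <<'E'
from h import *
p=load("pics/w4.png")
A=plane("wrist",(382/1.5,248/1.5),129,p);B=plane("wrist",(382/1.5,391/1.5),129,p)
print(A,B,(A+B)/2,np.linalg.norm(A-B),np.degrees(np.arctan2(*(B-A)[1::-1])))
print(tri([ray("wrist",(254.7,213),p),ray("top",(256,236)),ray("wrist",(272,172.4),load("pics/w2.png"))]))
C=(A+B)/2;C[2]=112
tz=p[1][:,2];print("TCP for grasp pt",C+19*tz,"shift cm",(C+19*tz-p[0])/10)
E
```

```text
[496.74928113 118.50370773 129.        ] [442.20290776  73.54042563 129.        ] [469.47609445  96.02206668 129.        ] 70.68948708674247 -140.50079940881074
[466.78502553  92.9107819  115.09499819]
TCP for grasp pt [470.9892719   95.68530154  93.06334551] shift cm [ 0.25195215 -0.32679178 -8.97274517]
```

Call:
arm_command([
  [0, -0.1, -4, 0, 100],
  [0, -0.1, -3.5, 0, 100],
  [0, 0, -0.8, 0, 100],
])

```text
time: 5.7
eef_pos: [472.4, 97.6, 106.9]
ee_rot: [[0.768, 0.634, 0.094], [0.638, -0.77, -0.016], [0.062, 0.072, -0.995]]
ft_force: [-0.5, -0.1, -0.3]
opening: 85.5
```

Call:
arm_command([
  [-0.2, -0.1, -1.2, 0, 100],
  [-0.1, 0, -0.3, 0, 20],
  [-0.1, 0, -0.2, 0, 10],
  [-0.1, 0, -0.2, 0, 0],
  [-0.1, 0, -0.2, 0, 0],
  [-0.1, 0, -0.2, 0, 0],
], grip_force=60)

```text
time: 6.3
eef_pos: [469.9, 97.4, 93.7]
ee_rot: [[0.767, 0.633, 0.108], [0.637, -0.77, -0.013], [0.075, 0.079, -0.994]]
ft_force: [-6.3, -0.1, 23.9]
opening: 16.4
```

Call:
arm_command([
  [0, 0, 0, 0, 0],
  [0, 0, 0, 0.1, 0],
  [0, 0, 0, 0.14, 0],
  [0, 0, 0, 0.14, 0],
  [0, 0, 0, 0.14, 0],
])

```text
time: 6.8
eef_pos: [470.9, 100.2, 95.5]
ee_rot: [[0.34, 0.935, 0.1], [0.937, -0.346, 0.052], [0.084, 0.076, -0.994]]
ft_force: [4.0, -3.1, -1.9]
opening: 15.7
```

Call:
arm_command([
  [0, 0, 0, 0.14, 0],
  [0, -0.1, 0, 0.14, 0],
  [0, -0.1, 0, 0.14, 0],
  [0, -0.1, 0, 0.14, 0],
])

```text
time: 7.2
eef_pos: [470.5, 99.2, 95.5]
ee_rot: [[-0.223, 0.973, 0.053], [0.97, 0.217, 0.105], [0.091, 0.074, -0.993]]
ft_force: [-1.1, 4.6, 1.0]
opening: 15.5
```

Call:
arm_command([
  [0, -0.1, 0, 0.14, 0],
  [0, -0.1, 0, 0.14, 0],
  [0, -0.1, 0, 0.14, 0],
  [0, -0.1, 0, 0.14, 0],
])

```text
time: 7.6
eef_pos: [469.1, 96.5, 96.2]
ee_rot: [[-0.72, 0.694, -0.018], [0.687, 0.716, 0.119], [0.096, 0.073, -0.993]]
ft_force: [-0.2, 1.9, -1.3]
opening: 15.5
```

```bash
python3 - <<'E'
from h import *
o=get_obs();print({k:np.round(o[k],3).tolist() for k in("time","joint_pos","wrist_torque","ft_force")})
b=cv2.resize(read_camera("top")[170:300,180:320],(560,520),interpolation=2)
cv2.imwrite("pics/top2.png",b[...,::-1])
E
```

```text
{'time': 7.6, 'joint_pos': [0.046, -0.224, 1.776, 0.12, 1.603, -0.756], 'wrist_torque': [-0.063, 0.153, -0.037], 'ft_force': [-0.207, 1.889, -1.32]}
```

Call:
arm_command([
  [0, 0, 0, 0.14, 0],
  [0, 0, 0, 0.1, 0],
])

```text
time: 7.85
eef_pos: [468.0, 95.2, 95.8]
ee_rot: [[-0.865, 0.499, -0.05], [0.492, 0.864, 0.108], [0.097, 0.069, -0.993]]
ft_force: [-6.4, -11.1, 1.5]
opening: 15.1
```

```bash
python3 - <<'E'
from h import *
o=get_obs();R=o["ee_rot"];print({k:np.round(o[k],3).tolist() for k in("time","joint_pos","wrist_torque","ft_force","eef_pos")},np.degrees(np.arctan2(R[1][1],R[0][1])))
E
```

```text
{'time': 7.85, 'joint_pos': [0.05, -0.196, 1.752, 0.111, 1.63, -0.996], 'wrist_torque': [-2.192, 1.15, -0.644], 'ft_force': [-6.418, -11.055, 1.464], 'eef_pos': [468.003, 95.191, 95.817]} 59.95677841075573
```

Call:
arm_command([
  [0, 0, 0, 0.1, 0],
  [0, 0, 0, 0.1, 0],
])

```text
time: 8.05
eef_pos: [467.5, 92.5, 95.6]
ee_rot: [[-0.942, 0.327, -0.072], [0.321, 0.943, 0.091], [0.098, 0.063, -0.993]]
ft_force: [-2.7, 3.7, 1.6]
opening: 15.3
```

```bash
python3 - <<'E'
from h import *
o=get_obs();R=o["ee_rot"];print({k:np.round(o[k],3).tolist() for k in("time","joint_pos","wrist_torque","ft_force","eef_pos")},np.degrees(np.arctan2(R[1][1],R[0][1])))
E
```

```text
{'time': 8.05, 'joint_pos': [0.055, -0.175, 1.734, 0.096, 1.65, -1.18], 'wrist_torque': [0.515, 0.407, -5.741], 'ft_force': [-2.65, 3.727, 1.588], 'eef_pos': [467.538, 92.493, 95.649]} 70.84487008880998
```

```bash
python3 - <<'E'
from h import *
a,p=snap("pics/w5.png")
o=get_obs();R=o["ee_rot"];print({k:np.round(o[k],3).tolist() for k in("time","wrist_torque","ft_force","eef_pos")},np.degrees(np.arctan2(R[1][1],R[0][1])))
t=read_camera("top")[180:290,190:310]
cv2.imwrite("pics/w5c.png",np.vstack([cv2.resize(a,(600,450)),])[...,::-1])
E
```

```text
{'time': 8.1, 'wrist_torque': [-0.389, 0.677, -5.353], 'ft_force': [-4.258, -1.337, -0.253], 'eef_pos': [467.534, 92.402, 95.623]} 71.03203595743642
```

View pics/w5c.png

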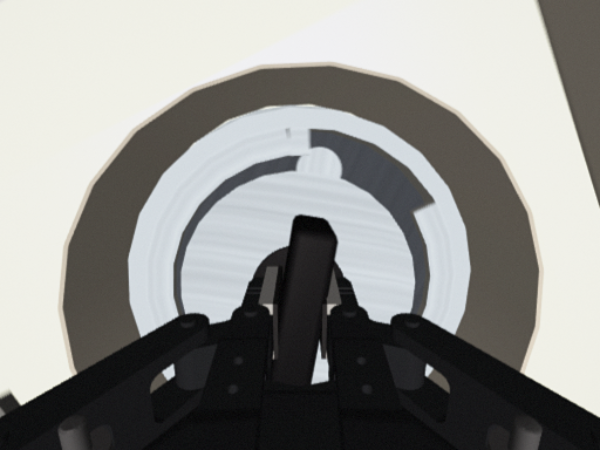

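The wrist view shows the ear at (320,162) hard against the anticlockwise edge of its gap (310,140), and the z torque reads −5.4 N m. So the cover is against its stop. I ease the twist off and lift.

Call:
arm_command([
  [0, 0.1, 0, -0.08, 0],
  [0, 0.1, 0, -0.08, 0],
], grip_force=80)

```text
time: 8.35
eef_pos: [467.9, 92.7, 95.7]
ee_rot: [[-0.87, 0.49, -0.055], [0.484, 0.869, 0.099], [0.097, 0.06, -0.994]]
ft_force: [-0.4, 0.5, 0.8]
opening: 15.2
```

```bash
python3 - <<'E'
from h import *
o=get_obs();R=o["ee_rot"];print({k:np.round(o[k],3).tolist() for k in("time","wrist_torque","ft_force","eef_pos","ee_rot")},np.degrees(np.arctan2(R[1][1],R[0][1])))
E
```

```text
{'time': 8.35, 'wrist_torque': [0.094, 0.089, 0.191], 'ft_force': [-0.379, 0.542, 0.762], 'eef_pos': [467.935, 92.748, 95.699], 'ee_rot': [[-0.87, 0.49, -0.055], [0.484, 0.869, 0.099], [0.097, 0.06, -0.994]]} 60.578963837297174
```

Call:
arm_command([
  [0, 0, 0.5, 0, 0],
  [0, 0, 0.8, 0, 0],
  [0, 0, 1, 0, 0],
])

```text
time: 8.65
eef_pos: [467.2, 93.3, 117.6]
ee_rot: [[-0.87, 0.49, -0.056], [0.484, 0.87, 0.1], [0.098, 0.059, -0.993]]
ft_force: [-0.0, 0.5, -1.8]
opening: 15.1
```

```bash
python3 - <<'E'
from h import *
o=get_obs();R=o["ee_rot"];print({k:np.round(o[k],3).tolist() for k in("time","wrist_torque","ft_force","eef_pos","ee_rot")},np.degrees(np.arctan2(R[1][1],R[0][1])))
E
```

```text
{'time': 8.65, 'wrist_torque': [-0.042, -0.015, -0.019], 'ft_force': [-0.007, 0.517, -1.846], 'eef_pos': [467.202, 93.273, 117.586], 'ee_rot': [[-0.87, 0.49, -0.056], [0.484, 0.87, 0.1], [0.098, 0.059, -0.993]]} 60.585427883838975
```

It came free: 22 mm up, with only its weight on the wrist. I raise it clear of the latch block and go to the tray.

Call:
arm_command([
  [0, 0, 2, 0, 0],
  [0, 0, 3, 0, 0],
  [0, 0, 3, 0, 0],
  [0, -0.5, 1.5, 0, 0],
  [0, -2, 0, 0, 0],
  [0.2, -3, 0, 0, 0],
  [0.2, -3, 0, 0, 0],
  [0.2, -3, 0, 0, 0],
  [0.2, -3, 0, 0, 0],
  [0.2, -3, 0, 0, 0],
  [0.2, -3, 0, 0, 0],
  [0.2, -3, 0, 0, 0],
  [0.2, -3, 0, 0, 0],
  [0.2, -3, 0, 0, 0],
  [0.2, -2, 0, 0, 0],
  [0, -0.5, 0, 0, 0],
])

```text
time: 10.25
eef_pos: [486.2, -235.2, 235.6]
ee_rot: [[-0.886, 0.461, -0.044], [0.456, 0.885, 0.096], [0.083, 0.065, -0.994]]
ft_force: [-0.9, 1.7, -2.9]
opening: 15.6
```

```bash
python3 - <<'E'
from h import *
a,p=snap("pics/w6.png");t=read_camera("scene");cv2.imwrite("pics/s6.png",t[...,::-1])
o=get_obs();print({k:np.round(o[k],3).tolist() for k in("time","wrist_torque","ft_force","eef_pos","ee_rot","joint_pos")})
cv2.imwrite("pics/w6c.png",np.vstack([cv2.resize(a,(400,300)),cv2.resize(t[130:280,60:260],(400,300))])[...,::-1])
E
```

```text
{'time': 10.35, 'wrist_torque': [-0.057, -0.019, 0.007], 'ft_force': [0.01, 0.291, -1.896], 'eef_pos': [486.217, -233.846, 235.724], 'ee_rot': [[-0.886, 0.461, -0.044], [0.455, 0.885, 0.097], [0.083, 0.066, -0.994]], 'joint_pos': [-0.549, 0.004, 1.316, 0.063, 1.909, -1.624]}
```

View pics/w6c.png

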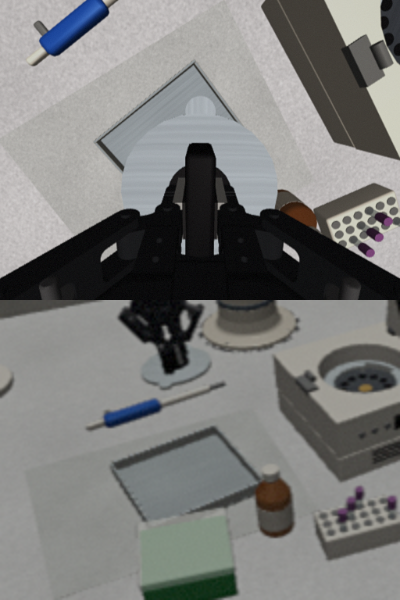

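The wrist view shows the cover held flat above the tray, with tray corners at full-size px (250,81) and (124,179). I check these against the top view and the scene view.

```bash
python3 - <<'E'
from h import *
p=load("pics/w6.png")
print(plane("wrist",(249.6,80.6),25,p),plane("wrist",(124,179.2),25,p))
# scene corners: crop x/2+60, (y-300)/2+130
S=[(110,465),(214,428),(262,478),(150,525)]
for s in S: print(s,plane("scene",(s[0]/2+60,(s[1]-300)/2+130),25))
# cover bottom centre now: bar centre in tool ~ grasp
R=p[1];print("grasp pt",p[0]-19*np.array(R)[:,2])
E
```

```text
[ 384.78059079 -174.81425504   25.        ] [ 416.04448278 -361.78502186   25.        ]
(110, 465) [ 424.76842709 -367.44253295   25.        ]
(214, 428) [ 393.24123195 -176.90866336   25.        ]
(262, 478) [ 570.00583797 -138.87024294   25.        ]
(150, 525) [ 607.3882989  -333.25436471   25.        ]
grasp pt [ 486.98950365 -237.06588245  254.53655771]
```

Call:
arm_command([
  [0.4, -0.8, -3, 0, 0],
  [0.3, -0.7, -4, 0, 0],
  [0, 0, -4, 0, 0],
  [0, 0, -4, 0, 0],
  [0, 0, -2.5, 0, 0],
  [0, 0, -1, 0, 0],
  [0, 0, 0, 0, 0],
])

```text
time: 11.05
eef_pos: [494.9, -239.7, 51.1]
ee_rot: [[-0.893, 0.449, -0.037], [0.444, 0.891, 0.096], [0.076, 0.069, -0.995]]
ft_force: [0.0, -0.2, -1.7]
opening: 15.2
```

Call:
arm_command([
  [0, -0.6, -1.2, 0, 0],
  [0, -0.6, -1, 0, 0],
  [0, 0, -0.6, 0, 0],
  [0, 0, -0.2, 0, 0],
])

```text
time: 11.45
eef_pos: [498.0, -253.5, 24.7]
ee_rot: [[-0.894, 0.447, -0.029], [0.443, 0.892, 0.091], [0.067, 0.069, -0.995]]
ft_force: [-0.4, -0.4, -2.2]
opening: 15.2
```

Call:
arm_command([
  [-0.1, 0, -0.25, 0, 0],
  [-0.1, 0, -0.25, 0, 0],
])

```text
time: 11.65
eef_pos: [496.4, -254.1, 20.3]
ee_rot: [[-0.894, 0.448, -0.028], [0.444, 0.892, 0.091], [0.065, 0.069, -0.996]]
ft_force: [-0.3, 0.3, -2.8]
opening: 14.8
```

Call:
arm_command([
  [-0.1, 0, -0.25, 0, 0],
])

```text
time: 11.75
eef_pos: [495.5, -254.2, 17.9]
ee_rot: [[-0.894, 0.448, -0.027], [0.444, 0.892, 0.09], [0.065, 0.069, -0.996]]
ft_force: [-0.0, -0.1, -3.0]
opening: 15.1
```

Call:
arm_command([
  [-0.1, 0, -0.25, 0, 0],
])

```text
time: 11.85
eef_pos: [495.4, -254.3, 17.0]
ee_rot: [[-0.894, 0.447, -0.025], [0.444, 0.892, 0.09], [0.062, 0.069, -0.996]]
ft_force: [0.9, 4.0, 12.7]
opening: 15.0
```

Call:
arm_command([
  [0, 0, -0.25, 0, 0],
])

```text
time: 11.95
eef_pos: [495.7, -254.3, 16.9]
ee_rot: [[-0.894, 0.447, -0.024], [0.444, 0.892, 0.089], [0.061, 0.069, -0.996]]
ft_force: [-4.8, 3.4, 13.4]
opening: 15.2
```

Contact is at TCP z 17.0 (16.7 predicted) with +13 N, so the cover is down. I release it and rise.

Call:
arm_command([
  [0, 0, 0, 0, 30],
  [0, 0, 0, 0, 60],
  [0, 0, 0, 0, 80],
  [0, 0, 0, 0, 80],
  [0, 0, 2, 0, 80],
  [0, 0, 4, 0, 80],
  [0, 0, 4, 0, 80],
  [0, 0, 4, 0, 80],
  [0, 0, 4, 0, 80],
])

```text
time: 12.85
eef_pos: [491.8, -251.9, 195.1]
ee_rot: [[-0.893, 0.448, -0.035], [0.443, 0.891, 0.096], [0.074, 0.071, -0.995]]
ft_force: [1.6, -0.7, 0.2]
opening: 68.4
```

```bash
python3 - <<'E'
from h import *
a,p=snap("pics/w7.png");t=read_camera("scene")
o=get_obs();print({k:np.round(o[k],3).tolist() for k in("time","ft_force","eef_pos","ee_rot","joint_pos")})
cv2.imwrite("pics/w7c.png",np.vstack([cv2.resize(a,(400,300)),cv2.resize(t[70:250,60:300],(400,300))])[...,::-1])
E
```

```text
{'time': 12.95, 'ft_force': [0.661, -0.549, -0.221], 'eef_pos': [494.005, -253.279, 201.387], 'ee_rot': [[-0.894, 0.447, -0.025], [0.444, 0.892, 0.09], [0.062, 0.07, -0.996]], 'joint_pos': [-0.573, 0.025, 1.355, 0.064, 1.831, -1.667]}
```

View pics/w7c.png

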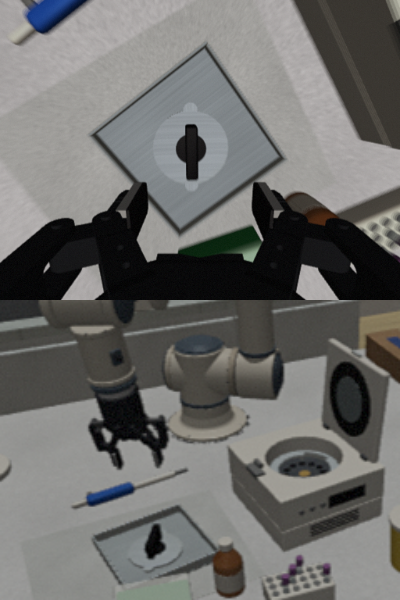

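The cover lies flat, handle up, near the tray's centre (wrist view (191,148)), and the bystanders stand untouched. Next I go over the upright lid to its outer (+y) side with the fingers shut.

Call:
arm_command([
  [0, 0, 5, 0, 0],
  [0, 0.5, 5, 0, 0],
  [0, 1.5, 5, 0, 0],
  [0, 3, 5, 0, 0],
  [-0.3, 4, 1, 0, 0],
  [-0.3, 4, 0, 0, 0],
  [-0.3, 4, 0, 0, 0],
  [-0.3, 4, 0, 0, 0],
  [-0.3, 4, 0, 0, 0],
  [-0.3, 4, 0, 0, 0],
  [-0.3, 4, 0, 0, 0],
  [-0.3, 4, 0, 0, 0],
])

```text
time: 14.15
eef_pos: [465.5, 122.1, 390.6]
ee_rot: [[-0.888, 0.458, -0.035], [0.453, 0.886, 0.098], [0.075, 0.071, -0.995]]
ft_force: [0.5, -0.4, -0.5]
opening: -0.2
```

Call:
arm_command([
  [0, 3, 2, 0, 0],
  [0, 4, 1, 0, 0],
  [0, 4, 0, 0, 0],
  [0, 4, 0, 0, 0],
  [0, 4, 0, 0, 0],
  [0, 0, 0, 0, 0],
])

```text
time: 14.75
eef_pos: [463.7, 324.8, 415.7]
ee_rot: [[-0.89, 0.454, -0.041], [0.449, 0.888, 0.097], [0.081, 0.068, -0.994]]
ft_force: [0.6, 0.1, 0.3]
opening: 0.0
```

```bash
python3 - <<'E'
from h import *
a,p=snap("pics/w8.png");t=read_camera("scene")
o=get_obs();print({k:np.round(o[k],3).tolist() for k in("time","ft_force","eef_pos","ee_rot","joint_pos")})
cv2.imwrite("pics/w8c.png",np.hstack([cv2.resize(a,(400,300)),cv2.resize(t[0:210,160:440],(400,300))])[...,::-1])
E
```

```text
{'time': 14.85, 'ft_force': [0.174, -0.48, -1.155], 'eef_pos': [464.171, 321.411, 416.793], 'ee_rot': [[-0.889, 0.457, -0.04], [0.451, 0.887, 0.096], [0.079, 0.068, -0.995]], 'joint_pos': [0.483, 0.102, 0.883, 0.124, 2.143, -0.548]}
```

View pics/w8c.png

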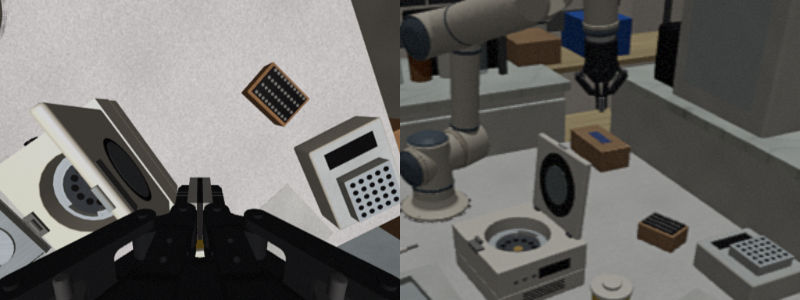

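```bash
python3 - <<'E'
from h import *
p=load("pics/w8.png");m=cv2.imread("pics/w8.png")
for yaw in(3,5):
  c,s=np.cos(np.radians(yaw)),np.sin(np.radians(yaw));h=np.array([467-125*s,93+125*c])
  for y0 in(0,18):
    for x in(-110,110):
      for z in (337,132):
        X=[*(h+x*np.array([c,s])+y0*np.array([-s,c])),z];print(yaw,y0,x,z,np.round(X),np.round(proj("wrist",X,p)/1.28))
cv2.imwrite("pics/w8d.png",cv2.resize(m[90:320,0:260],(780,690)[:2],interpolation=2)[:600])
E
```

```text
3 0 -110 337 [351. 212. 337.] [ 31. 113.]
3 0 -110 132 [351. 212. 132.] [105. 109.]
3 0 110 337 [570. 224. 337.] [158. 284.]
3 0 110 132 [570. 224. 132.] [169. 205.]
3 18 -110 337 [350. 230. 337.] [ 47. 103.]
3 18 -110 132 [350. 230. 132.] [114. 103.]
3 18 110 337 [569. 242. 337.] [172. 276.]
3 18 110 132 [569. 242. 132.] [177. 201.]
5 0 -110 337 [347. 208. 337.] [ 24. 111.]
5 0 -110 132 [347. 208. 132.] [102. 108.]
5 0 110 337 [566. 227. 337.] [159. 280.]
5 0 110 132 [566. 227. 132.] [170. 202.]
5 18 -110 337 [345. 226. 337.] [ 40. 100.]
5 18 -110 132 [345. 226. 132.] [110. 102.]
5 18 110 337 [564. 245. 337.] [172. 272.]
5 18 110 132 [564. 245. 132.] [177. 198.]
```

View pics/w8d.png

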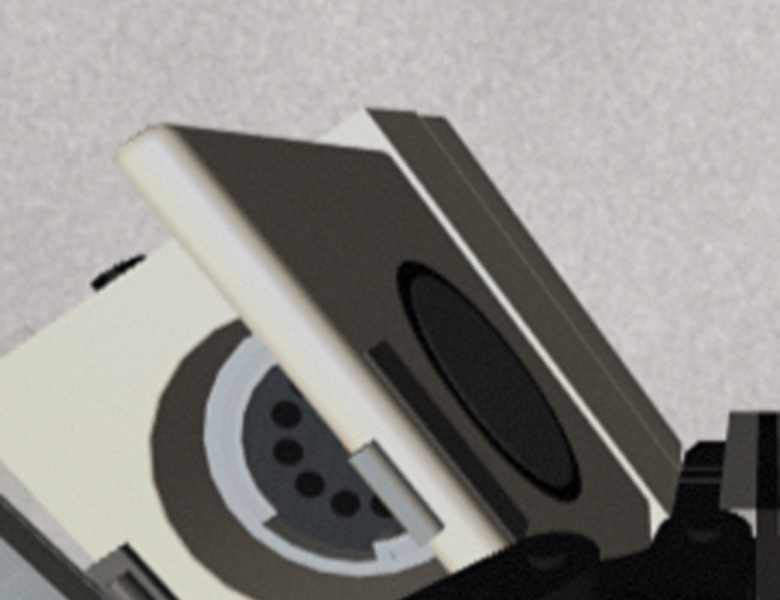

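The lid's top corner (full-size px about (40,142)) matches the model at yaw ≈4°, so the hinge middle is at about (458,218) and the outer face of the upright lid is at y ≈236. I go down behind it.

Call:
arm_command([
  [-0.2, 0, -4, 0, 0],
  [-0.1, -0.5, -4, 0, 0],
  [-0.1, -0.5, -3, 0, 0],
  [0, -1, 0, 0, 0],
  [0, -1, 0, 0, 0],
])

```text
time: 15.35
eef_pos: [460.7, 284.8, 305.9]
ee_rot: [[-0.887, 0.461, -0.034], [0.456, 0.885, 0.097], [0.075, 0.071, -0.995]]
ft_force: [0.8, 0.0, 1.0]
opening: 0.1
```

Call:
arm_command([
  [0, -1.5, 0, 0, 0],
  [0, -1.5, 0, 0, 0],
  [0, -1.5, 0, 0, 0],
  [0, -1.5, -0.1, 0, 0],
  [0, -1.5, -0.1, 0, 0],
])

```text
time: 15.85
eef_pos: [463.7, 204.0, 314.6]
ee_rot: [[-0.887, 0.461, -0.016], [0.457, 0.883, 0.106], [0.063, 0.087, -0.994]]
ft_force: [1.2, 2.9, -1.4]
opening: 0.2
```

Call:
arm_command([
  [0, -1.5, -0.8, 0, 0],
  [0, -1.5, -0.8, 0, 0],
  [0, -1.5, -0.9, 0, 0],
  [0, -1.3, -1, 0, 0],
])

```text
time: 16.25
eef_pos: [466.4, 141.5, 291.9]
ee_rot: [[-0.888, 0.459, 0.007], [0.457, 0.882, 0.114], [0.047, 0.105, -0.993]]
ft_force: [-0.1, 1.8, 2.0]
opening: 0.4
```

Call:
arm_command([
  [0, -1.5, -1.5, 0, 0],
  [-0.1, -1.5, -1.8, 0, 0],
  [-0.1, -1.2, -2, 0, 0],
  [-0.1, -1, -2, 0, 0],
])

```text
time: 16.65
eef_pos: [466.8, 83.7, 231.1]
ee_rot: [[-0.888, 0.458, 0.033], [0.459, 0.881, 0.117], [0.024, 0.119, -0.993]]
ft_force: [1.2, 0.6, 0.8]
opening: -0.3
```

Call:
arm_command([
  [0, -1, -1.2, 0, 0],
  [-0.1, -0.9, -1.3, 0, 0],
  [0, -0.8, -1.4, 0, 0],
  [0, -0.6, -1.2, 0, 0],
])

```text
time: 17.05
eef_pos: [467.0, 46.6, 182.5]
ee_rot: [[-0.887, 0.459, 0.043], [0.461, 0.88, 0.118], [0.017, 0.125, -0.992]]
ft_force: [-0.4, 1.0, 1.3]
opening: 0.1
```

Call:
arm_command([
  [0, -0.4, -0.8, 0, 0],
  [0, -0.3, -0.8, 0, 0],
  [0, -0.2, -0.6, 0, 0],
])

```text
time: 17.35
eef_pos: [467.0, 37.2, 159.3]
ee_rot: [[-0.888, 0.459, 0.043], [0.46, 0.88, 0.12], [0.017, 0.126, -0.992]]
ft_force: [-3.8, 5.7, 8.2]
opening: 0.2
```

Call:
arm_command([
  [0, 0, -0.6, 0, 0],
  [0, 0, -0.6, 0, 0],
])

```text
time: 17.55
eef_pos: [467.7, 36.8, 149.8]
ee_rot: [[-0.888, 0.458, 0.046], [0.46, 0.88, 0.119], [0.014, 0.127, -0.992]]
ft_force: [-13.7, -2.7, 35.7]
opening: -0.1
```

TCP z is 149.8 (150 when shut), at 36 N, well past the 10 N latch peak. I rise and check.

Call:
arm_command([
  [0, 0, 1, 0, 0],
  [0, 0, 3, 0, 0],
  [0, 0, 4, 0, 0],
  [0, 0, 4, 0, 0],
  [-0.5, 2, 3, 0, 0],
  [-0.5, 3, 0, 0, 0],
  [-0.5, 3, 0, 0, 0],
  [-0.5, 4, 0, 0, 0],
  [-0.5, 4, 0, 0, 0],
  [0, 4, 0, 0, 0],
  [0, 4, 0, 0, 0],
])

```text
time: 18.65
eef_pos: [440.6, 280.9, 302.3]
ee_rot: [[-0.884, 0.466, 0.045], [0.467, 0.876, 0.116], [0.014, 0.123, -0.992]]
ft_force: [1.3, 0.2, -0.1]
opening: 0.2
```

```bash
python3 - <<'E'
from h import *
t=read_camera("scene");b=read_camera("top")
o=get_obs();print({k:np.round(o[k],3).tolist() for k in("time","ft_force","eef_pos","qd")})
cv2.imwrite("pics/end.png",np.vstack([cv2.resize(t[70:290,90:370],(380,298)),cv2.resize(b[120:290,180:420],(420,298))[:,:380]])[...,::-1])
# predicted shut lid: top outline at z150
h=np.array([458,218.]);a=np.radians(4);x=np.array([np.cos(a),np.sin(a)]);y=np.array([-np.sin(a),np.cos(a)])
for u in(-110,110):
  X=[*(h+u*x-205*y),150];print(np.round((proj("scene",X)-[90,70])*380/280),np.round((proj("top",X)-[180,120])*1.75))
# how the picture differs from the start, outside the arm: bystanders
E
```

```text
{'time': 18.75, 'ft_force': [-0.441, -0.371, -0.631], 'eef_pos': [439.895, 283.367, 301.034], 'qd': [-0.068, -0.03, 0.021, -0.038, 0.029, -0.065]}
[161. 109.] [185. 262.]
[196. 148.] [172. 133.]
```

View pics/end.png

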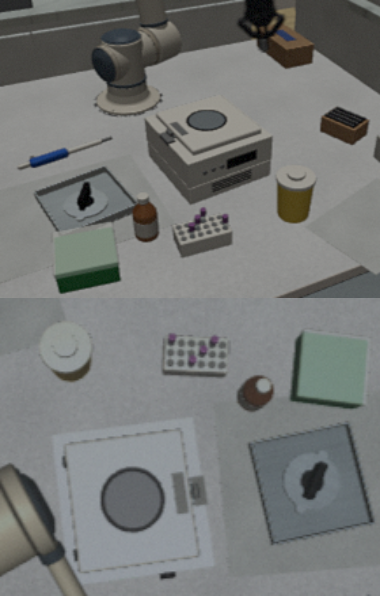

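The end views show the lid down over the chamber, the cover in the tray at (85,203), and the bystanders in place. I take one enlarged crop to check the lid's seating at the latch.

```bash
python3 - <<'E'
from h import *
s=read_camera("scene");s=s[135:220,190:300][...,::-1];b=read_camera("top")[180:300,190:320][...,::-1]
cv2.imwrite("pics/end2.png",np.hstack([cv2.resize(s,(440,340),interpolation=2),cv2.resize(b,(360,340),interpolation=2)]))
t0=cv2.imread("pics/top0.png");c=[(218,149),(292,152),(328,173),(369,160)]
n=read_camera("top")[...,::-1]
for u,v in c: print((u,v),np.abs(n[v-20:v+20,u-22:u+22].astype(int)-t0[v-20:v+20,u-22:u+22]).mean().round(2))
E
```

```text
(218, 149) 1.77
(292, 152) 1.84
(328, 173) 1.88
(369, 160) 1.88
```

View pics/end2.png

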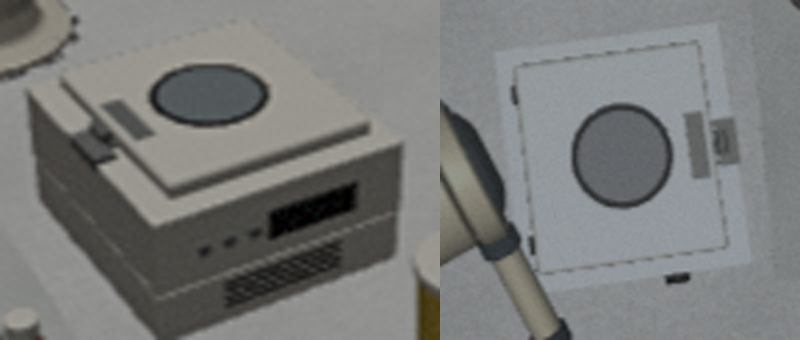

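The lid lies flat and even on the housing, with the latch block over its edge at (97,140) in the left half. The four bystander patches show only noise against the start picture.

```bash
python3 -c "
from workcell import *
print(get_obs()['time']);print(sign_off())"
```

```text
18.9
the job is handed in; nothing more can be done
None
```

The job is done and handed in at 18.9 s of the 72 s allowed; sign-off gives no verdict.

**Cover:** I turned it about 115–120° anticlockwise in one grasp. The wrist picture showed the ear at the end of its gap, and the wrist torque rose to about 5.5 N m. No separate click stood out in the readings. The tool turned a few degrees on in the grip at the stop, so I eased it back before lifting. The cover came out with only its own weight on the wrist. I set it down at about 13 N of contact, at the expected height (TCP 17.0 mm, 16.7 predicted), and it lies flat, handle up, near the tray's centre.

**Lid:** I swung it over and pressed to 149.8 mm at the tip (150 when shut) with 36 N, well past the 10 N latch peak. The last pictures show it flat and even on the housing. I did not press a second time to test the latch.

**Bystanders:** picture patches of the jar, rack, bottle and green freezer box matched the start pictures except for noise. I did not compare the tip box.

**Disagreements:**
- The arm drifted upward and the tool tilted by up to about 7° on rows without motion, which I allowed for.
- My predicted free-edge position for the shut lid was off by up to 20 mm against the top view; the height check agreed.

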